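# Dip-check the hot-pack water bath

### The arm

A 7-joint arm with a two-finger parallel gripper is mounted at the origin on the work surface. World frame = base frame: x ahead of the robot, y to its left, z up, the work surface at z = 0. Lengths are in m, angles in rad, forces in N, time in s.
With the tool pointing down it reaches from about 0.4 to 0.9 m from the base axis. Payload 5.5 kg.
Tool frame: the origin (TCP) lies between the finger pads; the fingertips stand 19 mm ahead of it and the grasp point (between the pads) is the TCP (ctrl.tip_reach is the distance from the TCP to the fingertips, in m); z points along the fingers, y is the line along which they close (so a half turn about z gives the same grasp; the last joint's range is limited). The gripper opens to 92 mm and grips with 3 to 60 N. Pads are 19 mm wide; open, the fingers measure 130 mm over their backs; the gripper's body (75 mm by 190 mm) begins 47 mm behind the grasp point.
Start: joints at [-0.859, 0.501, -0.427, 1.55, 0.221, 1.138, -0.21], TCP at [0.282, 0.586, 0.246] pointing down, gripper open.
Joint ranges: [-2.88, 2.88], [-0.31, 2.03], [-1.54, 1.56], [0.2, 2.42], [-1.41, 4.55], [0.19, 2.02], [-2.57, 2.57]. Speed limits (rad/s): [2.57, 2.57, 3.14, 3.14, 3.14, 3.14, 3.14].

### API

Orientations are given as a rotation vector (axis times angle).
In Python, from workcell import ctrl gives the robot as it stands.
- The arm moves only by the tool apply_moves, never from a script. Its argument "steps" is a list of rows, each a list of 3 entries, a list of its own where there are three numbers: the shift along the tool's x, y, z in m, then the turn about the tool's z in degrees, then the closure in counts, from 0 (fully open) to 255 (shut). In form: [[[x, y, z], roll, grip], ...]. A call has 1 to 20 rows; each row is the pose to reach, as a shift and turn from the pose commanded when the call began, along the tool's axes at that moment; what a row does not reach only later rows make up. A row lasts 1/8 s, in which the tool goes at most 62.5 mm and 10.7 degrees, less where a joint would pass 70% of its speed; a pose out of reach is approached as far as the arm can. A call with a gripper value outside its range is refused whole. The fingers move at their own pace and stop on an object; "newtons" is the grip in N (left out, the last holds). Time passes only in rows, so rows that repeat a pose let the fingers close. It gives the time, the measured TCP pose, the force, the opening and the grip force at its end, in the units of the state.
- ctrl.observe(): the state, without advancing time (a new reading comes with each control period).
- ctrl.snapshot(name): name is "scene" or "top" or "wrist"; returns (picture, depth): 420x560x3 uint8, red, green, blue; 420x560 float32, m along the optical axis (not along the pixel's ray), 0 where there is no reading.
- ctrl.camera_info(name): a dict with "intrinsics" (3x3 intrinsics, pixels), "rvec" (rotation vector, rad) and "tvec" (3), from world to camera coordinates, as OpenCV has them. Camera axes: x right, y down, z forward; pixel columns grow to the right and rows downward; lengths in m; the calibration is good to about 2 mm. A picture is of the moment at which its call begins: read the wrist's pose just before it. camera_info takes no time and is no camera call; for the wrist camera it gives the pose at the moment of the call.
- ctrl.sign_off(): hands the job in; it is judged then, once.
The state is a dict: "t": time; "qpos": joint angles; "joint_velocities": joint speeds; "joint_torque": joint torques, N m; "eef_pos": TCP position; "orientation": TCP orientation; "force": force on the tool from outside, world axes, zero at the start; "moment": the same for the moment, N m; "grip_width": finger opening in m; "grip_force": force on a finger pad.
Only numpy, scipy, OpenCV 4.12 (cv2) and the standard library are available. Lean on these libraries where they do the work, as an engineer would, in place of code of your own. Each camera call takes 0.05 s, during which the arm holds its last target. There are 200 camera calls.

### The job

Take the gauge rod from its rest and, without forcing it, slide it tip first down the slanted guide tube on the water bath until its collar stops on the tube's mouth. Draw it right out again and present it for reading: finish while still holding the rod level in the air, with its tip over the clipboard, held still a hand's breadth or two above it, touching nothing but the gripper. Leave the gel bottle, the jar and the brass weight alone.

Things in the scene. Friction and masses are not known exactly. Their poses are not given: they have to be found in the camera images.
- rod_grip (a point): Centre of the gauge rod's black handle, where to grip it across y. Axes of the rod: +x from handle to tip, z up as it lies at the start, y across. The handle is a bar 60 mm long (x), 16 wide (y), 22 tall (z), only the table under it. From here along +x: square 12 mm neck from 30 mm, collar from 54 to 60 mm, round shaft 10 mm thick, rounded tip at 180 mm.
- rod_collar (a point): Point on the rod's axis at the tip-side face of the collar, 60 mm from the handle's centre; same axes as the rod. The collar face rests on the tube's mouth when the rod is fully in.
- rod_tip (a point): The tip of the rod, 120 mm beyond the collar's face; same axes as the rod.
- tube_mouth (a point): Centre of the guide tube's mouth. The steel tube is fixed to the bath's right-hand side as the robot sees it (roughly towards -y). +z points out of the mouth along the tube, rising 35 degrees above level away from the bath; y is level. The rod goes in along -z. Bore 18 mm, flared to 26 mm over the top 16 mm, rim 32 mm outside, 130 mm deep: the collar stops the rod 10 mm short of the bottom. Rigid.
- rest: White rod rest fixed to the table: base 135 x 60 x 8 mm, two uprights with notches 12 mm deep, open upward, 15 mm wide, holding the rod's neck (42 mm from the handle's centre) and shaft (150 mm). Origin on the table under the collar; x along the rod towards its tip.
- bath: Stainless steel water bath fixed to the table, a lidded box 160 x 220 mm and 146 mm high with its black lid grip; origin on the table straight below the tube's mouth (127 mm under it); x points away from the box, whose centre lies 190 mm to -x; z up. A small brass drain tap sticks out 25 mm low on the same side, 75 mm to -y.
- clipboard: Flat clipboard with white paper, fixed to the table, 220 mm (x) by 150 mm (y), 4 mm thick, with a steel clip 12 mm high at its +x end; origin at the centre of its underside. It lies to the right of the bath beside the rod's rest, nearer to the robot or farther.
- gel: White gel bottle, 56 mm in diameter, 160 mm tall, loose bystander; origin at the centre of its underside.
- jar: Glass jar with steel lid, 70 mm in diameter, 80 mm tall, loose bystander; origin at the centre of its underside.
- weight: Brass scale weight with a knob, 48 mm in diameter, 56 mm tall, loose bystander; origin at the centre of its underside.
- rod: The steel gauge rod, 210 mm long, about 80 g (60 to 110), balanced near the collar. It starts lying level in the rest, axis 55 mm above the table, tip roughly to the left (+y, towards the bath). The collar is a disc 36 mm in diameter, 6 mm thick. Origin and axes as rod_collar.
Things that resemble listed ones, but are neither listed nor needed, are in the scene too. What is shaped like the rod but purple or turquoise is not meant. What is shaped like the rest but purple is not meant.

How it is judged:
By the outcome, as a careful person would: the job done as asked, in the order asked, and still so for the second after the job is handed in, while the arm keeps its last pose, push and grip.
It also fails if it takes over 51 s, if anything falls off the work surface, if the arm or the gripper's body presses on something with over 40 N, if the wrist force passes 120 N, or if a joint passes its speed limit or range.

## Working session

There is one attempt and no reset: what is moved stays moved. The work goes in short steps, Python scripts to look and compute and a tool call to move; the robot and the scene stay as the last step left them, time stands still between calls to the robot, and variables do not carry over. Pictures are saved under pics/ and viewed, at most 12 in all, crops included, and the job is handed in when it is done.

Besides the shell and the picture viewer there is one more tool, called after "Emit:" in YAML: its name, and indented under it one key for each argument. apply_moves: Moves the arm, as the interface text tells. Its arguments: {"type":"object","properties":{"steps":{"type":"array","items":{"type":"array"}},"newtons":{"type":"number"}},"required":["steps"]}

```bash
ls; mkdir -p pics
python3 - <<'E'
from workcell import ctrl
import cv2,numpy as np
for n in("scene","top"):
    p,d=ctrl.snapshot(n); i=ctrl.camera_info(n)
    np.savez(f"{n}.npz",p=p,d=d,K=i["intrinsics"],r=i["rvec"],t=i["tvec"])
    cv2.imwrite(f"pics/{n}0.png",p[:,:,::-1])
print(ctrl.observe())
E
```

```text
pics
{'t': 0.1, 'qpos': array([-0.85879372,  0.50175597, -0.426759  ,  1.55135171,  0.22083881,
        1.13829531, -0.21025442]), 'joint_velocities': array([ 0.00038014, -0.00127004,  0.00015218, -0.00457022, -0.00044303,
       -0.00119144,  0.00141651]), 'joint_torque': array([-1.01770728e-02, -5.67869246e+01, -5.83796740e+00, -2.79917711e+01,
       -6.89917593e-02,  2.41683848e-02,  4.49946640e-05]), 'eef_pos': array([0.28183984, 0.58505362, 0.24477398]), 'orientation': array([-6.98881977e-01, -3.06246261e+00,  2.68533075e-03]), 'force': array([ 0.17441773, -0.26049392,  0.35886981]), 'moment': array([-0.04748664,  0.03792286,  0.07513937]), 'grip_force': 0.0, 'grip_width': 0.09203262979494158}
```

View pics/scene0.png

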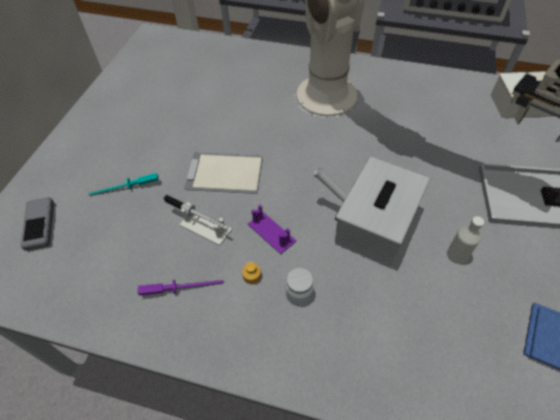

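View pics/top0.png

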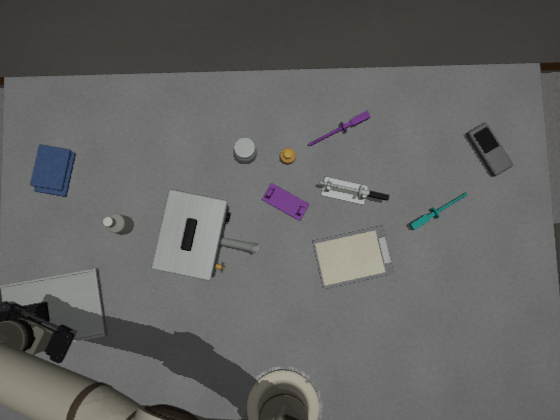

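The scene view shows the black-handled rod in the white rest at about (195,215). In the top view its handle is at (378,196) and its tip at (320,184). The lookalikes in the top view are the turquoise rod (438,212), the purple rod (340,128) and the purple rest (285,201). I choose the black/steel rod in the white rest. The tube mouth is at about (257,248) and the clipboard at about (350,258).

```bash
cat > h.py <<'E'
import numpy as np,cv2
from scipy.spatial.transform import Rotation as R
def cloud(d,K,r,t):
    v,u=np.mgrid[:d.shape[0],:d.shape[1]]
    c=np.stack([(u-K[0,2])/K[0,0]*d,(v-K[1,2])/K[1,1]*d,d],-1)
    return (c-np.ravel(t))@R.from_rotvec(np.ravel(r)).as_matrix()
E
python3 - <<'E'
from h import *
np.set_printoptions(precision=4,suppress=True)
z=np.load("top.npz");W=cloud(z["d"],z["K"],z["r"],z["t"]);p=z["p"].astype(int)
print("K",z["K"][0,0],"table",W[100,100],W[330,250])
def sel(u0,u1,v0,v1,zl,zh,f=None):
    m=np.zeros(W.shape[:2],bool);m[v0:v1,u0:u1]=1
    m&=(W[...,2]>zl)&(W[...,2]<zh)&(z["d"]>0)
    if f is not None:m&=f
    return W[m]
def axis(P):
    c=P[:,:2].mean(0);_,_,v=np.linalg.svd(P[:,:2]-c,full_matrices=False);s=(P[:,:2]-c)@v[0];return c,v[0],s.min(),s.max()
dark=p.sum(-1)<150
h=sel(362,396,183,208,.04,.09,dark);print("handle",len(h),h.mean(0),axis(h))
rd=sel(312,396,170,208,.045,.085);print("rod",len(rd),axis(rd),rd[:,2].max())
tb=sel(224,268,230,262,.05,.2)
c,a,lo,hi=axis(tb);a=a*np.sign(-a[1]);print("tube",len(tb),c,a)
s=(tb[:,:2]-c)@a
for k in np.arange(-.08,.1,.01):
    q=tb[(s>=k)&(s<k+.01)]
    if len(q):print(round(k,2),len(q),q.mean(0),q[:,2].max())
cb=sel(305,395,220,295,-.01,.03,p.min(-1)>150);print("paper",len(cb),cb.mean(0),cv2.minAreaRect(cb[:,:2].astype(np.float32)))
bx=sel(140,232,180,290,.1,.135);print("box",len(bx),cv2.minAreaRect(bx[:,:2].astype(np.float32)))
jr=sel(230,260,135,165,.03,.12);print("jar",jr.mean(0));wt=sel(278,300,145,166,.03,.12);print("wt",wt.mean(0))
cv2.imwrite("pics/c1.png",cv2.resize(z["p"][165:275,210:400,::-1],None,fx=4,fy=4,interpolation=3))
E
```

```text
K 498.0291574558394 table [0.9432 0.5451 0.0027] [ 0.2232  0.091  -0.0002]
handle 113 [ 0.6105 -0.2998  0.065 ] (array([ 0.6105, -0.2998]), array([0.2354, 0.9719]), np.float64(-0.03020872826996571), np.float64(0.028704905865504195))
rod 387 (array([ 0.6279, -0.2377]), array([0.2553, 0.9669]), np.float64(-0.09476116349891144), np.float64(0.11430333365981964)) 0.0767234710985513
tube 304 [0.4759 0.1041] [-0.2332 -0.9724]
-0.06 14 [0.4898 0.1553 0.0723] 0.07887428088802503
-0.05 26 [0.4863 0.1481 0.0778] 0.08633685059058968
-0.04 27 [0.4836 0.1383 0.086 ] 0.0935345937977628
-0.03 28 [0.481  0.1284 0.0927] 0.10322134412276003
-0.02 26 [0.4795 0.1186 0.0988] 0.11002996469079487
-0.01 27 [0.477  0.1091 0.1065] 0.11492426743835074
-0.0 28 [0.4746 0.0994 0.1138] 0.12011941959415628
0.01 29 [0.4722 0.0895 0.1202] 0.1283531810974013
0.02 27 [0.4704 0.0798 0.1286] 0.13985762903683713
0.03 38 [0.4675 0.0701 0.1249] 0.14084630865383477
0.04 34 [0.4659 0.0611 0.1188] 0.13078364142768859
paper 1945 [ 0.4226 -0.2275  0.006 ] ((0.4322056472301483, -0.22817915678024292), (0.12485574185848236, 0.20799610018730164), 10.617043495178223)
box 3622 ((0.5082666873931885, 0.24407453835010529), (0.17807844281196594, 0.2282668650150299), 76.6883316040039)
jar [0.7576 0.091  0.0736]
wt [ 0.7448 -0.0356  0.0428]
```

View pics/c1.png

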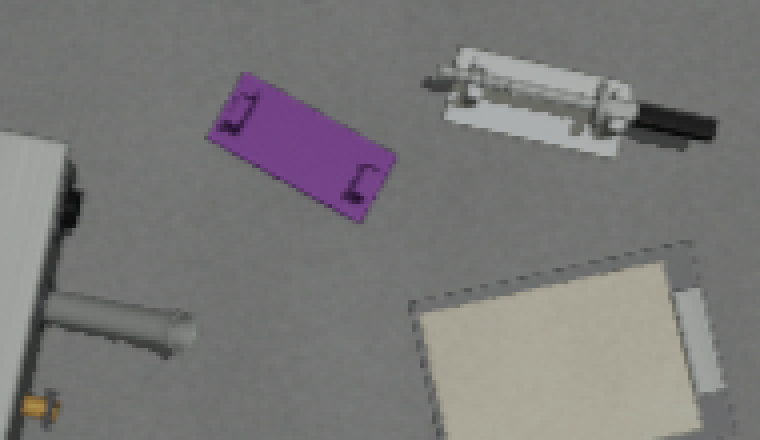

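The crop confirms the choice: the steel rod in the white rest, with its black handle at crop (675,120) and its tip at crop (430,80). The tube's axis heads almost the same way as the rod. The collar and mouth positions agree with the stated sizes. I can only translate and roll, so I'll tilt the rod by letting it pivot in a light grip while its shaft sits in the notch.

```bash
cat >> h.py <<'E'
def rel(o,pos,head=None):
    """shift (tool axes) and roll deg from state o to world pos / tool-x heading (deg)"""
    T=R.from_rotvec(o["orientation"]);M=T.as_matrix();s=M.T@(np.array(pos)-o["eef_pos"])
    cur=np.degrees(np.arctan2(M[1,0],M[0,0]));rl=0 if head is None else (cur-head+180)%360-180
    return np.round(s,4),round(rl,2),round(cur,2)
E
python3 - <<'E'
from h import *
from workcell import ctrl
o=ctrl.observe();print(R.from_rotvec(o["orientation"]).as_matrix().round(3))
for h in(76.4,-103.6):print(rel(o,[.605,-.30,.26],h))
i=ctrl.camera_info("wrist");M=R.from_rotvec(np.ravel(i["rvec"])).as_matrix();T=R.from_rotvec(o["orientation"]).as_matrix()
print("cam in tool",T.T@(-M.T@np.ravel(i["tvec"])-o["eef_pos"]),"axes",(T.T@M.T).round(2),i["intrinsics"][0,0])
E
```

```text
[[-0.901  0.434 -0.001]
 [ 0.434  0.901 -0.002]
 [ 0.    -0.002 -1.   ]]
(array([-0.6751, -0.6573, -0.0141]), np.float64(77.89), np.float64(154.29))
(array([-0.6751, -0.6573, -0.0141]), np.float64(-102.11), np.float64(154.29))
cam in tool [ 0.07613112  0.00113787 -0.13817449] axes [[ 0.   -0.96 -0.28]
 [ 1.    0.   -0.  ]
 [ 0.   -0.28  0.96]] 290.1951618846764
```

Emit:
apply_moves:
  steps:
    - [[-0.675,-0.657,-0.014],78,0]
    - [[-0.675,-0.657,-0.014],78,0]
    - [[-0.675,-0.657,-0.014],78,0]
    - [[-0.675,-0.657,-0.014],78,0]
    - [[-0.675,-0.657,-0.014],78,0]
    - [[-0.675,-0.657,-0.014],78,0]
    - [[-0.675,-0.657,-0.014],78,0]
    - [[-0.675,-0.657,-0.014],78,0]
    - [[-0.675,-0.657,-0.014],78,0]
    - [[-0.675,-0.657,-0.014],78,0]
    - [[-0.675,-0.657,-0.014],78,0]
    - [[-0.675,-0.657,-0.014],78,0]
    - [[-0.675,-0.657,-0.014],78,0]
    - [[-0.675,-0.657,-0.014],78,0]
    - [[-0.675,-0.657,-0.014],78,0]
    - [[-0.675,-0.657,-0.014],78,0]
    - [[-0.675,-0.657,-0.014],78,0]
    - [[-0.675,-0.657,-0.014],78,0]

```text
t: 2.35
eef_pos: [0.6053, -0.2968, 0.2594]
orientation: [-2.467, -1.942, -0.001]
force: [0.4, 1.2, 0.7]
grip_width: 0.0919
grip_force: 0.0
```

Run:
```python
from h import *
from workcell import ctrl
np.set_printoptions(precision=4,suppress=True)
o=ctrl.observe();i=ctrl.camera_info("wrist");p,d=ctrl.snapshot("wrist")
np.savez("w1.npz",p=p,d=d,K=i["intrinsics"],r=i["rvec"],t=i["tvec"])
W=cloud(d,i["intrinsics"],i["rvec"],i["tvec"]);print(o["eef_pos"],rel(o,o["eef_pos"]))
cv2.imwrite("pics/w1.png",p[:,:,::-1])
m=(d>0)&(W[...,2]>.055)&(W[...,2]<.085)&(np.hypot(W[...,0]-.62,W[...,1]+.26)<.15)
dk=m&(p.astype(int).sum(-1)<150)
for n,q in(("handle",dk),):
    P=W[q];print(n,len(P),P.mean(0),cv2.minAreaRect(P[:,:2].astype(np.float32)))
P=W[(d>0)&(abs(W[...,2]-.06)<.006)&(np.hypot(W[...,0]-.64,W[...,1]+.17)<.07)]
c=P[:,:2].mean(0);_,_,v=np.linalg.svd(P[:,:2]-c);print("shaft",len(P),c,v[0] if 0 else v[0])
```

```text
[ 0.6053 -0.2968  0.2594] (array([0., 0., 0.]), 0, np.float64(76.43))
handle 227 [ 0.6172 -0.2836  0.0652] ((0.6151421070098877, -0.29476186633110046), (0.04493312910199165, 0.013869899325072765), 76.48055267333984)
shaft 1215 [ 0.6445 -0.1778] [-0.2531 -0.9675]
```

View pics/w1.png

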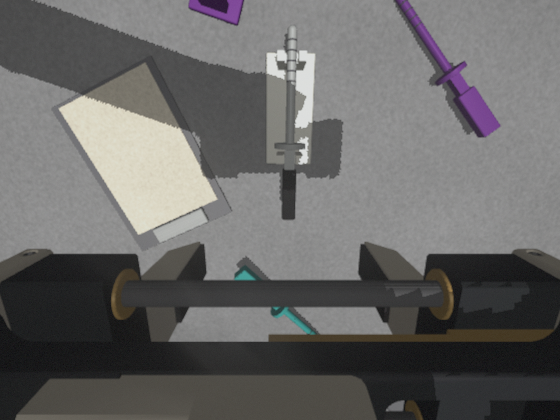

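The wrist view shows the black handle at about (289,195), the collar at (290,150) and the tip at (292,30). The rod is aligned with the gripper and offset a few mm sideways. I'll compute the exact handle centre from the rays.

```bash
cat >> h.py <<'E'
def ray(i,u,v,zz):
    M=R.from_rotvec(np.ravel(i["r"])).as_matrix();C=-M.T@np.ravel(i["t"]);K=i["K"]
    g=M.T@np.array([(u-K[0,2])/K[0,0],(v-K[1,2])/K[1,1],1]);return C+g*(zz-C[2])/g[2]
E
python3 - <<'E'
from h import *
np.set_printoptions(precision=4,suppress=True)
z=dict(np.load("w1.npz"));g=z["p"].astype(int).sum(-1)
print("col288",g[160:226,289]);print("row200",g[200,276:302],"row120",g[120,280:302],"row35",g[35,282:302]);print("tip col",g[20:36,292])
tip=ray(z,292,27,.055);back=ray(z,289,218,.06)
for u in(283,295):print("edge",ray(z,u,200,.066))
ht=ray(z,289,200,.066);a=(tip-ht)[:2];L=np.hypot(*a)
print("tip",tip,"back",back,"L",L,"head",np.degrees(np.arctan2(a[1],a[0])),"span",np.hypot(*(tip-back)[:2]))
E
```

```text
col288 [328 322 321 325 325 324 319 315 320 283 178 130 136 133 133 124 130 121
 128 132 128 128 133 132 130 126 135 133 126 133 151 164 165 160 162 169
 164 162 157 172 164 170 168 163 161 159 170 163 160 166 166 163 163 164
 165 169 162 167 159 249 379 430 423 432 438 433]
row200 [417 428 436 430 377 276 185 154 167 166 163 166 175 164 155 167 166 161
 155 288 401 428 434 435 429 417] row120 [389 393 392 389 388 353 283 277 296 310 332 321 306 287 302 572 664 662
 662 663 662 661] row35 [422 426 336 243 242 267 359 441 496 535 559 541 510 469 390 396 420 426
 429 425]
tip col [417 412 420 424 413 422 474 516 547 565 565 565 566 565 558 559]
edge [ 0.6055 -0.3051  0.066 ]
edge [ 0.6193 -0.3084  0.066 ]
tip [ 0.6572 -0.1298  0.055 ] back [ 0.607  -0.3304  0.06  ] L 0.18250706085055793 head 75.79141683914752 span 0.20678635521522015
```

Run:
```python
from h import *
from workcell import ctrl
o=ctrl.observe();print(rel(o,[.613,-.3025,.055],76))
```

```text
(array([-0.004 ,  0.0088,  0.2047]), np.float64(0.44), np.float64(76.44))
```

Emit:
apply_moves:
  steps:
    - [[-0.004,0.009,0.06],0.4,0]
    - [[-0.004,0.009,0.12],0.4,0]
    - [[-0.004,0.009,0.17],0.4,0]
    - [[-0.004,0.009,0.204],0.4,0]
    - [[-0.004,0.009,0.204],0.4,0]
    - [[-0.004,0.009,0.204],0.4,255]
    - [[-0.004,0.009,0.204],0.4,255]
    - [[-0.004,0.009,0.204],0.4,255]
    - [[-0.004,0.009,0.204],0.4,255]
    - [[-0.004,0.009,0.204],0.4,255]
    - [[-0.004,0.009,0.204],0.4,255]
    - [[-0.004,0.009,0.204],0.4,255]
  newtons: 4

```text
t: 3.9
eef_pos: [0.6129, -0.3051, 0.0556]
orientation: [-2.477, -1.932, 0.0]
force: [-0.5, -0.8, -0.6]
grip_width: 0.0262
grip_force: 0.0
```

Emit:
apply_moves:
  steps:
    - [[0,0,0],0,255]
    - [[0,0,0],0,255]
    - [[0,0,0],0,255]
    - [[0,0,0],0,255]
    - [[0.0,0,-0.008],0,255]
    - [[0.001,0,-0.016],0,255]
    - [[0.002,0,-0.026],0,255]
    - [[0.004,0,-0.034],0,255]
    - [[0.006,0,-0.042],0,255]
    - [[0.009,0,-0.051],0,255]
    - [[0.009,0,-0.051],0,255]
  newtons: 3

```text
t: 5.28
eef_pos: [0.616, -0.2962, 0.1078]
orientation: [2.476, 1.932, 0.002]
force: [-0.4, -0.4, -0.6]
grip_width: 0.0156
grip_force: 3.0
```

Run:
```python
from h import *
from workcell import ctrl
o=ctrl.observe();print(o["force"],o["moment"],o["grip_force"],o["eef_pos"])
p,d=ctrl.snapshot("wrist");i=ctrl.camera_info("wrist")
np.savez("w2.npz",p=p,d=d,K=i["intrinsics"],r=i["rvec"],t=i["tvec"])
W=cloud(d,i["intrinsics"],i["rvec"],i["tvec"]);T=R.from_rotvec(o["orientation"]).as_matrix()
L=(W-o["eef_pos"])@T
m=(d>0)&(abs(L[...,1])<.006)&(L[...,0]>-.02)&(L[...,0]<.2)&(W[...,2]>.012)
for k in np.arange(0,.19,.015):
    q=L[m&(abs(L[...,0]-k)<.004)]
    if len(q):print(round(k,3),len(q),q[:,2].min().round(4),np.median(q[:,2]).round(4))
cv2.imwrite("pics/w2.png",p[:,:,::-1])
```

```text
[-0.35876049 -0.42045556 -0.61431329] [-0.10788547  0.02992093 -0.05264725] 3.001015819609165 [ 0.61597729 -0.29618345  0.10783384]
0.0 79 -0.0091 -0.008
0.015 407 -0.0066 -0.004
0.03 4688 -0.0992 -0.087
0.045 352 0.0092 0.0119
0.06 321 0.0039 0.0061
0.075 268 0.0208 0.0244
0.09 271 0.0263 0.0296
0.105 271 0.0316 0.0348
0.12 275 0.0367 0.0401
0.135 283 0.0418 0.0456
0.15 6 0.0588 0.0592
```

View pics/w2.png

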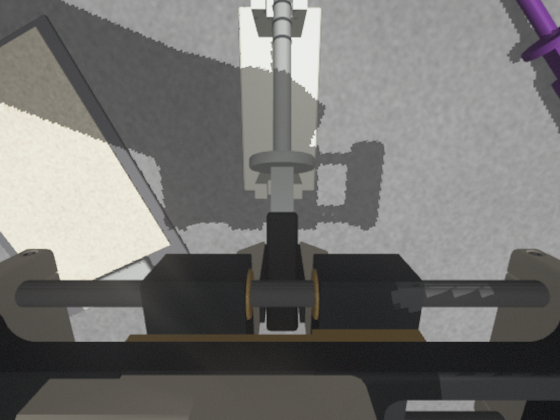

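The wrist view shows the rod pivoting in the grip with its shaft still in the far notch at (283,20) and its collar at (282,160). The depth slope gives about 19°, so the tilting works. I'll continue to 35°, then tighten and lift.

Emit:
apply_moves:
  steps:
    - [[0.005,0,-0.012],0,255]
    - [[0.011,0,-0.024],0,255]
    - [[0.018,0,-0.035],0,255]
    - [[0.018,0,-0.035],0,255]
  newtons: 3

```text
t: 5.82
eef_pos: [0.621, -0.278, 0.1434]
orientation: [2.474, 1.933, 0.003]
force: [-0.4, -0.8, -0.1]
grip_width: 0.0162
grip_force: 3.0
```

Emit:
apply_moves:
  steps:
    - [[0,0,0],0,255]
    - [[0,0,0],0,255]
    - [[0,0,-0.02],0,255]
    - [[0,0,-0.04],0,255]
    - [[0,0,-0.07],0,255]
    - [[0,0,-0.1],0,255]
    - [[0,0,-0.1],0,255]
  newtons: 30

```text
t: 6.7
eef_pos: [0.6211, -0.2806, 0.2464]
orientation: [2.473, 1.927, 0.005]
force: [-0.1, -0.3, -0.7]
grip_width: 0.0156
grip_force: 30.0
```

```bash
cat >> h.py <<'E'
def rodscan(ctrl,n):
    o=ctrl.observe();i=ctrl.camera_info("wrist");p,d=ctrl.snapshot("wrist")
    np.savez(n+".npz",p=p,d=d,K=i["intrinsics"],r=i["rvec"],t=i["tvec"],e=o["eef_pos"],q=o["orientation"])
    cv2.imwrite(f"pics/{n}.png",p[:,:,::-1])
    W=cloud(d,i["intrinsics"],i["rvec"],i["tvec"]);T=R.from_rotvec(o["orientation"]).as_matrix();L=(W-o["eef_pos"])@T
    m=(d>0)&(abs(L[...,1])<.02)&(L[...,0]>.04)&(L[...,0]<.2)&(L[...,2]<.15)&(L[...,2]>-.03)
    Q=L[m];sh=Q[(Q[:,0]>.075)&(Q[:,0]<.13)]
    xs,zs,ys=[],[],[]
    for k in np.arange(.078,.13,.004):
        q=sh[abs(sh[:,0]-k)<.002]
        if len(q)>5:
            j=q[:,2].argsort()[:8];xs.append(k);zs.append(q[j,2].mean());ys.append(q[q[:,2]<q[:,2].min()+.006,1].mean())
    f=np.polyfit(xs,zs,1);g=np.polyfit(xs,ys,1);th=np.arctan(f[0])
    print("tilt",np.degrees(th),"axis z at 0",f[1]+.005/np.cos(th),"yaw",np.degrees(np.arctan(g[0])),"y0",g[1],"tipmost x",Q[Q[:,0]>.1][:,0].max(),"pos",o["eef_pos"],"t",o["t"],"head",rel(o,o["eef_pos"])[2])
    return o,W,L,p,d
E
python3 - <<'E'
from h import *
from workcell import ctrl
np.set_printoptions(precision=4,suppress=True)
o,W,L,p,d=rodscan(ctrl,"w3")
m=(d>0)&(abs(L[...,1])<.02)&(L[...,0]>.03)&(L[...,0]<.08)&(L[...,2]<.1)&(L[...,2]>-.03)&(abs(L[...,1])>.009)
print("collar pts x",np.percentile(L[m][:,0],[2,50,98]),"z",np.percentile(L[m][:,2],[2,50,98]))
E
```

```text
tilt 33.78560391611629 axis z at 0 0.0004937481158022198 yaw -0.14856823055717935 y0 0.0010854326475268612 tipmost x 0.15292063916928347 pos [ 0.6211 -0.2806  0.2464] t 6.7 head 75.85
collar pts x [0.0417 0.0519 0.0597] z [0.0221 0.0293 0.0436]
```

Run:
```python
from h import *
from workcell import ctrl
o=ctrl.observe();print(rel(o,[.4695,-.089,.38],76.5))
```

```text
(array([ 0.1482, -0.1922, -0.1367]), np.float64(-0.64), np.float64(75.86))
```

Emit:
apply_moves:
  steps:
    - [[0.02,-0.02,-0.05],-0.6,255]
    - [[0.04,-0.06,-0.09],-0.6,255]
    - [[0.07,-0.1,-0.12],-0.6,255]
    - [[0.11,-0.14,-0.137],-0.6,255]
    - [[0.14,-0.18,-0.137],-0.6,255]
    - [[0.148,-0.192,-0.137],-0.6,255]
    - [[0.148,-0.192,-0.137],-0.6,255]
    - [[0.148,-0.192,-0.137],-0.6,255]

```text
t: 7.75
eef_pos: [0.4698, -0.0901, 0.3783]
orientation: [2.469, 1.942, -0.001]
force: [1.0, -0.6, -0.6]
grip_width: 0.0159
grip_force: 30.0
```

Run:
```python
from h import *
from workcell import ctrl
np.set_printoptions(precision=4,suppress=True)
o,W,L,p,d=rodscan(ctrl,"w4")
m=(d>0)&(W[...,2]>.07)&(W[...,2]<.15)&(np.hypot(W[...,0]-.472,W[...,1]-.09)<.06)&(abs(L[...,1]+.035)<.03)
P=W[m];c=P.mean(0);_,_,v=np.linalg.svd(P-c);print("tube",len(P),c,v[0],"head",np.degrees(np.arctan2(v[0][1],v[0][0])),"el",np.degrees(np.arcsin(v[0][2])))
vv,uu=np.where(m);print("px",uu.min(),uu.max(),vv.min(),vv.max())
h=np.array([np.cos(np.radians(76.5)),np.sin(np.radians(76.5))]);s=P[:,:2]@h;l=P[:,:2]@np.array([h[1],-h[0]])
for k in np.arange(s.min(),s.max(),.008):
    j=(s>=k)&(s<k+.008);print(round(k,4),j.sum(),"lat",l[j].min().round(4),l[j].max().round(4),((l[j].min()+l[j].max())/2).round(4),"zmax",P[j,2].max().round(4),"med",np.median(P[j,2]).round(4))
```

```text
tilt 33.87709010493532 axis z at 0 0.00025897430324317485 yaw -0.057479781453254865 y0 0.000991277638652574 tipmost x 0.15255030977627657 pos [ 0.4698 -0.0901  0.3783] t 7.75 head 76.38
tube 1437 [0.4748 0.0944 0.1096] [-0.2206 -0.8562  0.4672] head -104.4449922733275 el 27.849880466074517
px 237 261 0 73
0.1612 140 lat 0.424 0.4535 0.4388 zmax 0.1257 med 0.1162
0.1692 191 lat 0.4244 0.4539 0.4392 zmax 0.1382 med 0.1162
0.1772 180 lat 0.4273 0.4525 0.4399 zmax 0.1407 med 0.1316
0.1852 114 lat 0.4273 0.4508 0.439 zmax 0.1315 med 0.1243
0.1932 117 lat 0.4283 0.4507 0.4395 zmax 0.1241 med 0.1189
0.2012 115 lat 0.4276 0.4505 0.4391 zmax 0.1188 med 0.1133
0.2092 108 lat 0.4271 0.4503 0.4387 zmax 0.1144 med 0.1078
0.2172 105 lat 0.4284 0.4501 0.4393 zmax 0.1069 med 0.1022
0.2252 100 lat 0.4279 0.4498 0.4388 zmax 0.1021 med 0.0965
0.2332 108 lat 0.4272 0.4503 0.4388 zmax 0.096 med 0.0909
0.2412 106 lat 0.4268 0.4503 0.4386 zmax 0.0907 med 0.0849
0.2492 53 lat 0.4282 0.4503 0.4393 zmax 0.0869 med 0.0804
```

View pics/w4.png

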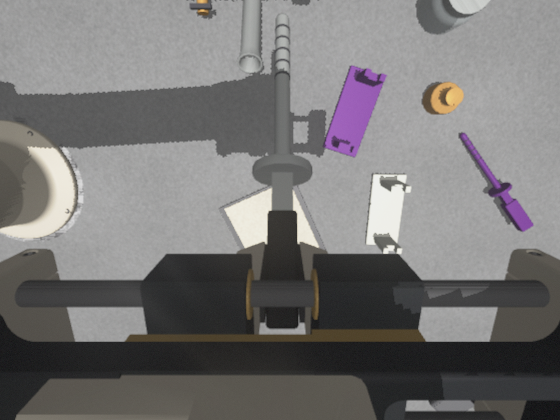

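The wrist view shows the tube mouth at (250,63), the rod tip at (283,18), and the empty white rest at about (388,210), with the bystanders clear. The mouth comes out at (0.466,0.062,0.127) with a heading of 76.5°, and the rod is tilted 33.9°.

Run:
```python
from h import *
from workcell import ctrl
o=ctrl.observe();print(rel(o,[.4246,-.1077,.2466],76.5))
```

```text
(array([-0.0276, -0.0398,  0.1317]), np.float64(-0.14), np.float64(76.36))
```

Emit:
apply_moves:
  steps:
    - [[-0.028,-0.02,0.03],-0.1,255]
    - [[-0.028,-0.04,0.07],-0.1,255]
    - [[-0.028,-0.04,0.11],-0.1,255]
    - [[-0.028,-0.04,0.132],-0.1,255]
    - [[-0.028,-0.04,0.132],-0.1,255]
    - [[-0.028,-0.04,0.132],-0.1,255]
    - [[-0.028,-0.04,0.132],-0.1,255]

```text
t: 8.68
eef_pos: [0.425, -0.107, 0.2478]
orientation: [2.465, 1.945, 0.002]
force: [-0.1, -0.2, -0.9]
grip_width: 0.0157
grip_force: 30.0
```

Run:
```python
from h import *
from workcell import ctrl
np.set_printoptions(precision=4,suppress=True)
o,W,L,p,d=rodscan(ctrl,"w5")
print(rel(o,[.4246,-.1077,.2466],76.5),rel(o,[.4533,.0118,.1606],76.5),o["force"])
```

```text
tilt 33.835421349613775 axis z at 0 0.0002654431063004361 yaw -0.18724695060557753 y0 0.0011643825139162891 tipmost x 0.17385007890523177 pos [ 0.425  -0.107   0.2478] t 8.675 head 76.56
(array([-0.0008, -0.0002,  0.0012]), np.float64(0.06), np.float64(76.56)) (array([ 0.1221, -0.0002,  0.0872]), np.float64(0.06), np.float64(76.56)) [-0.0823 -0.1621 -0.8563]
```

Emit:
apply_moves:
  steps:
    - [[0.015,0,0.012],0,255]
    - [[0.03,0,0.0225],0,255]
    - [[0.045,0,0.033],0,255]
    - [[0.06,0,0.0435],0,255]
    - [[0.075,0,0.054],0,255]
    - [[0.091,0,0.0655],0,255]
    - [[0.091,0,0.0655],0,255]

```text
t: 9.6
eef_pos: [0.4446, -0.0165, 0.1801]
orientation: [-2.462, -1.949, 0.002]
force: [-0.4, -0.4, -0.8]
grip_width: 0.0157
grip_force: 30.0
```

Run:
```python
from h import *
from workcell import ctrl
o=ctrl.observe();print(rel(o,[.4533,.0118,.1606],76.5),o["force"],o["moment"])
```

```text
(array([0.0295, 0.002 , 0.0195]), np.float64(0.24), np.float64(76.74)) [-0.41999494 -0.42170866 -0.80559006] [-0.17890257  0.12016542  0.06857404]
```

Emit:
apply_moves:
  steps:
    - [[0.011,0.001,0.008],0,255]
    - [[0.022,0.001,0.0155],0,255]
    - [[0.029,0.001,0.0205],0,255]
    - [[0.032,0.001,0.0225],0,255]
    - [[0.032,0.001,0.0225],0,255]
  newtons: 10

```text
t: 10.22
eef_pos: [0.4529, 0.0109, 0.1588]
orientation: [2.466, 1.945, -0.004]
force: [-3.0, -5.8, 4.9]
grip_width: 0.0162
grip_force: 10.0
```

Run:
```python
from h import *
from workcell import ctrl
np.set_printoptions(precision=4,suppress=True)
o,W,L,p,d=rodscan(ctrl,"w6");print(o["force"],rel(o,[.4533,.0118,.1606],76.5))
m=(d>0)&(abs(L[...,1])<.02)&(abs(L[...,1])>.009)&(L[...,0]>.03)&(L[...,0]<.08)&(L[...,2]<.07)&(L[...,2]>-.03)
print("collar x",np.percentile(L[m][:,0],[2,50,98]))
cv2.imwrite("pics/w6c.png",cv2.resize(p[60:260,180:380,::-1],None,fx=3,fy=3,interpolation=2))
```

```text
tilt 35.02669584191623 axis z at 0 -0.015133966334319538 yaw -0.3225562695689661 y0 0.001943228253900418 tipmost x 0.16446607696691784 pos [0.4529 0.0109 0.1588] t 10.225 head 76.51
[-2.9873 -5.7874  4.9095] (array([ 0.001 ,  0.0002, -0.0018]), np.float64(0.01), np.float64(76.51))
collar x [0.0411 0.0557 0.0783]
```

View pics/w6c.png

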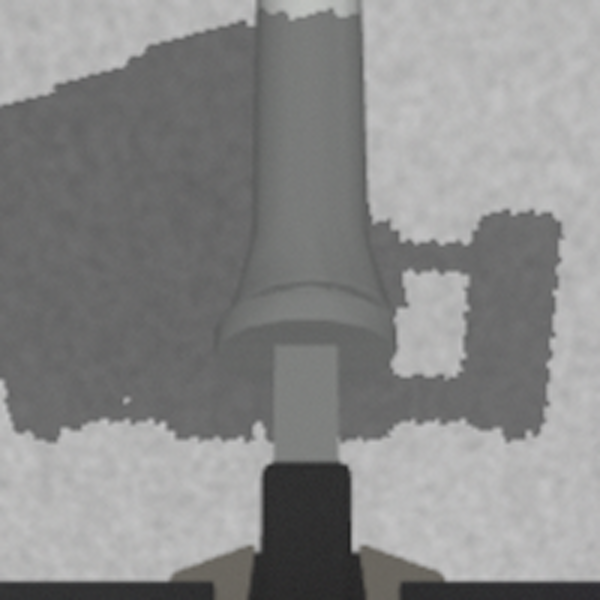

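The crop shows the collar seated on the tube's mouth (collar edge at crop (305,310)), and about 8 N is pushing back along the axis. It is fully in, so I'll grip firmly and draw it straight out.

Emit:
apply_moves:
  steps:
    - [[0,0,0],0,255]
    - [[-0.004,0,-0.003],0,255]
    - [[-0.012,0,-0.0085],0,255]
    - [[-0.028,0,-0.0195],0,255]
    - [[-0.046,0,-0.032],0,255]
    - [[-0.064,0,-0.045],0,255]
    - [[-0.082,0,-0.0575],0,255]
    - [[-0.1,0,-0.07],0,255]
    - [[-0.118,0,-0.0825],0,255]
    - [[-0.139,0,-0.0975],0,255]
    - [[-0.139,0,-0.12],0,255]
    - [[-0.139,0,-0.12],0,255]
    - [[-0.139,0,-0.12],0,255]
  newtons: 30

```text
t: 11.9
eef_pos: [0.4207, -0.1224, 0.2784]
orientation: [-2.465, -1.947, 0.0]
force: [0.5, 0.5, -0.9]
grip_width: 0.0157
grip_force: 30.0
```

Run:
```python
from h import *
from workcell import ctrl
np.set_printoptions(precision=4,suppress=True)
o,W,L,p,d=rodscan(ctrl,"w7");print(o["force"])
# rest target: reverse of lift: tilted pose in notch (0.621,-.2785,.1445)+20mm up
print(rel(o,[.621,-.279,.24],76))
```

```text
tilt 32.60861151676524 axis z at 0 0.0003583020349436413 yaw 0.09784353465734175 y0 0.00042713278835091953 tipmost x 0.15301986993625796 pos [ 0.4207 -0.1224  0.2784] t 11.9 head 76.59
[ 0.4618  0.4524 -0.9384]
(array([-0.1059,  0.2311,  0.0383]), np.float64(0.59), np.float64(76.59))
```

Emit:
apply_moves:
  steps:
    - [[-0.025,0.05,0],0.6,255]
    - [[-0.05,0.1,0],0.6,255]
    - [[-0.075,0.15,0.01],0.6,255]
    - [[-0.095,0.2,0.02],0.6,255]
    - [[-0.106,0.231,0.032],0.6,255]
    - [[-0.106,0.231,0.032],0.6,255]
    - [[-0.106,0.231,0.032],0.6,255]
    - [[-0.106,0.231,0.032],0.6,255]

```text
t: 12.95
eef_pos: [0.6208, -0.2783, 0.2471]
orientation: [-2.475, -1.934, -0.001]
force: [0.2, -0.1, -0.6]
grip_width: 0.0156
grip_force: 30.0
```

Run:
```python
from h import *
from workcell import ctrl
np.set_printoptions(precision=4,suppress=True)
o,W,L,p,d=rodscan(ctrl,"w8");print(rel(o,[.621,-.2805,.2464],76))
# compare rest location vs rod in tool frame: white rest base points
P=L[(d>0)&(W[...,2]>.004)&(W[...,2]<.012)&(p.min(-1)>110)&(np.hypot(W[...,0]-.628,W[...,1]+.242)<.1)]
print("base",len(P),cv2.minAreaRect(P[:,:2].astype(np.float32)))
Z=np.load("w3.npz");W3=cloud(Z["d"],Z["K"],Z["r"],Z["t"]);L3=(W3-Z["e"])@R.from_rotvec(Z["q"]).as_matrix()
P=L3[(Z["d"]>0)&(W3[...,2]>.004)&(W3[...,2]<.012)&(Z["p"].min(-1)>110)&(np.hypot(W3[...,0]-.628,W3[...,1]+.242)<.1)]
print("base w3",len(P),cv2.minAreaRect(P[:,:2].astype(np.float32)))
```

```text
tilt 32.85597098565606 axis z at 0 -0.0001987630253588975 yaw -0.19433156904319865 y0 0.0009225215219200647 tipmost x 0.1534688232803968 pos [ 0.6208 -0.2783  0.2471] t 12.95 head 76.02
(array([-0.0021,  0.0007,  0.0007]), np.float64(0.02), np.float64(76.02))
base 2458 ((0.08364143967628479, -0.0011368636041879654), (0.10203065723180771, 0.05922091752290726), 0.5868145227432251)
base w3 2509 ((0.08592548966407776, -0.004137713462114334), (0.10347972065210342, 0.05971276015043259), 0.36005648970603943)
```

View pics/w8.png

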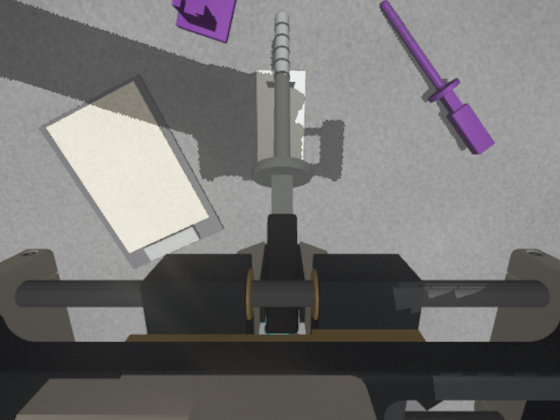

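Run:
```python
from h import *
np.set_printoptions(precision=4,suppress=True)
for n in("w8","w3","w4"):
    Z=np.load(n+".npz");W=cloud(Z["d"],Z["K"],Z["r"],Z["t"]);T=R.from_rotvec(Z["q"]).as_matrix();L=(W-Z["e"])@T
    h=np.array([np.cos(np.radians(76)),np.sin(np.radians(76))])
    m=(Z["d"]>0)&(W[...,2]>.046)&(W[...,2]<.075)&(np.hypot(W[...,0]-.628,W[...,1]+.242)<.1);P=W[m]
    if not len(P):print(n,"none");continue
    s=P[:,:2]@h;l=P[:,:2]@[h[1],-h[0]]
    print(n,"tcp s,l",Z["e"][:2]@h,Z["e"][:2]@[h[1],-h[0]])
    for q in(s>np.median(s),s<=np.median(s)):
        x=np.sort(l[q]);j=np.diff(x).argmax();print(len(x),"s",s[q].min(),s[q].max(),"l",x[0],x[-1],"gap",x[j],x[j+1],"z",P[q,2].max())
```

```text
w8 tcp s,l -0.11981197740162285 0.669705453038266
94 s 0.00428442215891369 0.009937982046839515 l 0.653292670157763 0.6841459072853038 gap 0.6612546586210792 0.6779010724244623 z 0.06292181096349941
95 s -0.000300113574647484 0.004259031848190619 l 0.653259784148919 0.6834997964889531 gap 0.661210606801009 0.6779789016966772 z 0.06344588379123689
w3 tcp s,l -0.12200561735457138 0.6705574827308383
93 s 0.004994606138204343 0.010026590061999553 l 0.6539007118289094 0.6835008141306567 gap 0.6649592956343945 0.6803681771410071 z 0.06331772020644384
94 s -0.00015337340485689147 0.004928884672044252 l 0.6531706139031329 0.6838920652851773 gap 0.6638367448231421 0.6803981557447049 z 0.06307200654150896
w4 tcp s,l 0.02621795301468163 0.4776352817620867
152 s -3.1648712168963646e-05 0.010127285359021423 l 0.6519775450615294 0.6834360049265181 gap 0.6609239787176889 0.6632574358950915 z 0.06289156656623023
153 s -0.10769038114149736 -4.6858918671340176e-05 l 0.6515653354791102 0.6836789784547024 gap 0.6633176251153426 0.6647875813010495 z 0.0619382889844404
```

The wrist view shows the tilted rod above the white rest, with the shaft upright at about (281,85). The tip is free and the tube lies behind. I'll shift −1.5 mm sideways, lower the shaft into the notch, then let the handle down in a light grip so the rest levels the rod.

Emit:
apply_moves:
  steps:
    - [[0,-0.0015,0.03],0,255]
    - [[0,-0.0015,0.06],0,255]
    - [[0,-0.0015,0.085],0,255]
    - [[0,-0.0015,0.097],0,255]
    - [[0,-0.0015,0.105],0,255]
    - [[0,-0.0015,0.105],0,255]

```text
t: 13.75
eef_pos: [0.62, -0.2786, 0.142]
orientation: [2.476, 1.934, 0.0]
force: [0.0, -0.8, -0.6]
grip_width: 0.0161
grip_force: 30.0
```

Emit:
apply_moves:
  steps:
    - [[0,0,0],0,255]
    - [[0,0,0.004],0,255]
    - [[-0.004,0,0.012],0,255]
    - [[-0.01,0,0.023],0,255]
    - [[-0.014,0,0.033],0,255]
    - [[-0.0175,0,0.043],0,255]
    - [[-0.02,0,0.053],0,255]
    - [[-0.0225,0,0.063],0,255]
    - [[-0.024,0,0.072],0,255]
    - [[-0.025,0,0.081],0,255]
    - [[-0.0255,0,0.0885],0,255]
    - [[-0.0255,0,0.0885],0,255]
  newtons: 3

```text
t: 15.25
eef_pos: [0.6135, -0.3034, 0.0526]
orientation: [-2.475, -1.934, 0.001]
force: [0.2, -0.4, -0.5]
grip_width: 0.0159
grip_force: 3.0
```

Run:
```python
from h import *
from workcell import ctrl
np.set_printoptions(precision=4,suppress=True)
o,W,L,p,d=rodscan(ctrl,"w9");print(o["force"],o["grip_width"])
```

```text
tilt 21.584855760158213 axis z at 0 -0.045628908295927986 yaw -0.4777079577260349 y0 0.0014887146202951212 tipmost x 0.14312900445559473 pos [ 0.6135 -0.3034  0.0526] t 15.25 head 75.99
[ 0.1799 -0.3629 -0.4763] 0.01589821497609476
```

View pics/w9.png

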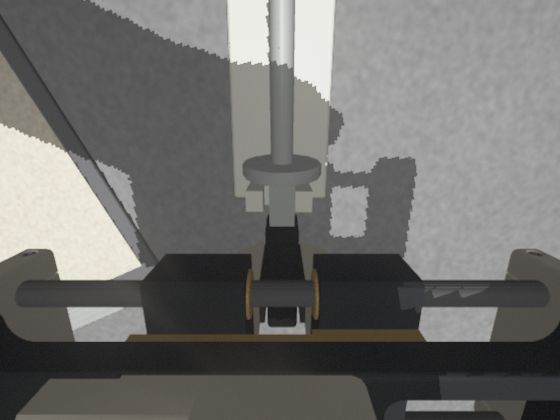

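The wrist view shows the collar at (282,168) and the neck at (282,205) back in its notch, so the rod is lying down. The tilt fit isn't valid here because the shaft leaves the frame. I'll tighten, lift and measure.

Emit:
apply_moves:
  steps:
    - [[0,0,0],0,255]
    - [[0,0,0],0,255]
    - [[0,0,0],0,255]
    - [[0,0,-0.015],0,255]
    - [[0,0,-0.04],0,255]
    - [[0,0,-0.08],0,255]
    - [[0,0,-0.12],0,255]
    - [[0,0,-0.12],0,255]
    - [[0,0,-0.12],0,255]
  newtons: 40

```text
t: 16.42
eef_pos: [0.6136, -0.3032, 0.1736]
orientation: [2.476, 1.934, 0.001]
force: [-0.5, -0.3, -1.9]
grip_width: 0.0157
grip_force: 40.0
```

Run:
```python
from h import *
from workcell import ctrl
np.set_printoptions(precision=4,suppress=True)
o,W,L,p,d=rodscan(ctrl,"w10");print(o["force"],o["grip_width"])
for k in np.arange(.07,.19,.01):
    q=L[(d>0)&(abs(L[...,1])<.006)&(abs(L[...,0]-k)<.003)&(L[...,2]<.06)]
    if len(q):print(round(k,3),len(q),np.sort(q[:,2])[:5].mean())
# clipboard from top data
z=np.load("top.npz");Wt=cloud(z["d"],z["K"],z["r"],z["t"]);m=np.zeros(z["d"].shape,bool);m[225:290,310:390]=1
m&=z["p"].min(-1)>150;m&=(Wt[...,2]<.02);print(cv2.minAreaRect(Wt[m][:,:2].astype(np.float32)),Wt[245:270,335:370].reshape(-1,3).mean(0))
```

```text
tilt -6.137746799066479 axis z at 0 0.0016094412400451228 yaw 0.011801214328666978 y0 0.0007695488613129762 tipmost x 0.15592369497613032 pos [ 0.6136 -0.3032  0.1736] t 16.425 head 75.99
[-0.4597 -0.3345 -1.8511] 0.015707575096746054
0.07 311 -0.011070620148546088
0.08 344 -0.012330085355874895
0.09 369 -0.013383903137972997
0.1 425 -0.01448505605569674
0.11 455 -0.015532179078670882
0.12 394 -0.016412016976150114
((0.4322056472301483, -0.22817915678024292), (0.12485574185848236, 0.20799610018730164), 10.617043495178223) [ 0.4319 -0.222   0.0144]
```

The tip is 6° up because I pressed the handle slightly too low. I'll go back to the right height tight, loosen so the shaft drops into its notch, and re-tighten.

Emit:
apply_moves:
  steps:
    - [[0,0,0.04],0,255]
    - [[0,0,0.08],0,255]
    - [[0,0,0.105],0,255]
    - [[0,0,0.117],0,255]
    - [[0,0,0.117],0,255]
    - [[0,0,0.117],0,255]
  newtons: 40

```text
t: 17.23
eef_pos: [0.6135, -0.3035, 0.0567]
orientation: [-2.476, -1.934, 0.0]
force: [-0.2, 0.2, -1.6]
grip_width: 0.0156
grip_force: 40.0
```

Emit:
apply_moves:
  steps:
    - [[0,0,0],0,255]
    - [[0,0,0],0,255]
    - [[0,0,0],0,255]
    - [[0,0,0],0,255]
    - [[0,0,0],0,255]
  newtons: 3

```text
t: 17.85
eef_pos: [0.6138, -0.3034, 0.0563]
orientation: [2.476, 1.934, 0.0]
force: [-2.1, 0.7, -0.7]
grip_width: 0.0162
grip_force: 3.0
```

Emit:
apply_moves:
  steps:
    - [[0,0,0],0,255]
    - [[0,0,0],0,255]
    - [[0,0,0],0,255]
    - [[0,0,-0.015],0,255]
    - [[0,0,-0.04],0,255]
    - [[0,0,-0.08],0,255]
    - [[0,0,-0.12],0,255]
    - [[0,0,-0.12],0,255]
    - [[0,0,-0.12],0,255]
  newtons: 40

```text
t: 18.98
eef_pos: [0.6137, -0.3031, 0.1765]
orientation: [2.475, 1.934, 0.001]
force: [-0.6, -0.0, -0.6]
grip_width: 0.0156
grip_force: 40.0
```

Run:
```python
from h import *
from workcell import ctrl
np.set_printoptions(precision=4,suppress=True)
o,W,L,p,d=rodscan(ctrl,"w11");print(o["force"],o["grip_width"])
```

```text
tilt -5.795958394483415 axis z at 0 0.002256789419033547 yaw -0.14963901007800667 y0 0.0007846080896468067 tipmost x 0.15595888483167575 pos [ 0.6137 -0.3031  0.1765] t 18.975 head 76.0
[-0.5993 -0.0232 -0.619 ] 0.015577671079485125
```

Run:
```python
from h import *
np.set_printoptions(precision=4,suppress=True)
h=np.array([np.cos(np.radians(76)),np.sin(np.radians(76))])
for n in("w1","w9","w11"):
    Z=np.load(n+".npz");W=cloud(Z["d"],Z["K"],Z["r"],Z["t"]);s=W[...,:2]@h;l=W[...,:2]@[h[1],-h[0]]
    out=[]
    for k in np.arange(-.075,.04,.0125):
        q=W[(Z["d"]>0)&(abs(s-k)<.003)&(abs(l-.669)<.004)&(W[...,2]>.03)]
        if len(q):out.append((round(k,3),round(np.sort(q[:,2])[-5:].mean(),4)))
    print(n,out)
Z=np.load("w11.npz");cv2.imwrite("pics/w11.png",Z["p"][:,:,::-1])
```

```text
w1 [(np.float64(-0.075), np.float64(0.0601)), (np.float64(-0.062), np.float64(0.0601)), (np.float64(-0.05), np.float64(0.06)), (np.float64(-0.038), np.float64(0.0603)), (np.float64(-0.025), np.float64(0.0601)), (np.float64(-0.013), np.float64(0.0604)), (np.float64(-0.0), np.float64(0.0603)), (np.float64(0.012), np.float64(0.0601)), (np.float64(0.025), np.float64(0.06))]
w9 [(np.float64(-0.075), np.float64(0.0643)), (np.float64(-0.062), np.float64(0.0661)), (np.float64(-0.05), np.float64(0.0677)), (np.float64(-0.038), np.float64(0.0694)), (np.float64(-0.025), np.float64(0.0701))]
w11 [(np.float64(-0.075), np.float64(0.1867)), (np.float64(-0.062), np.float64(0.1878)), (np.float64(-0.05), np.float64(0.1893)), (np.float64(-0.038), np.float64(0.1906)), (np.float64(-0.025), np.float64(0.1917))]
```

View pics/w11.png

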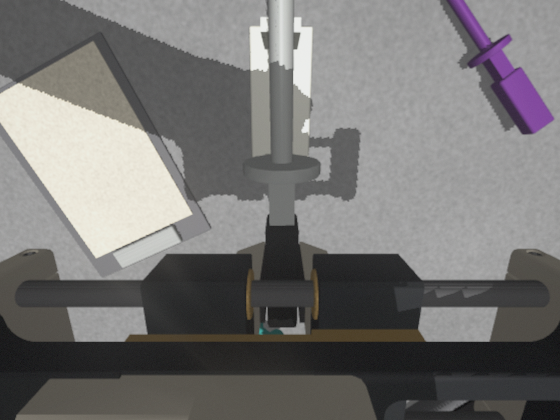

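The wrist view and depth agree that the rod is still 6° tip-up. It lines up with the notch posts at (265,25) and (297,25), and a slight sideways load (2 N) had kept it from dropping. I'll correct 1.5 mm sideways, loosen, lift the handle a little so the shaft seats, then lower to the level height.

Emit:
apply_moves:
  steps:
    - [[0,-0.0015,0.04],0,255]
    - [[0,-0.0015,0.08],0,255]
    - [[0,-0.0015,0.105],0,255]
    - [[0,-0.0015,0.1195],0,255]
    - [[0,-0.0015,0.1195],0,255]
    - [[0,-0.0015,0.1195],0,255]
  newtons: 40

```text
t: 19.77
eef_pos: [0.6125, -0.3032, 0.0573]
orientation: [2.475, 1.934, 0.0]
force: [0.7, -0.4, -0.4]
grip_width: 0.0159
grip_force: 40.0
```

Emit:
apply_moves:
  steps:
    - [[0,0,0],0,255]
    - [[0,0,0],0,255]
    - [[0,0,-0.008],0,255]
    - [[0.001,0,-0.016],0,255]
    - [[0.002,0,-0.025],0,255]
    - [[0.002,0,-0.025],0,255]
  newtons: 3

```text
t: 20.52
eef_pos: [0.6137, -0.3012, 0.0832]
orientation: [2.474, 1.933, 0.002]
force: [-0.1, 0.1, 0.2]
grip_width: 0.016
grip_force: 3.0
```

Run:
```python
from h import *
from workcell import ctrl
np.set_printoptions(precision=4,suppress=True)
o,W,L,p,d=rodscan(ctrl,"w12");print(o["force"],o["grip_width"])
```

```text
tilt 9.477904321525838 axis z at 0 0.002253193648481949 yaw -0.036144184473859864 y0 0.00090549064558692 tipmost x 0.1533409525483479 pos [ 0.6137 -0.3012  0.0832] t 20.525 head 76.01
[-0.1211  0.1152  0.1613] 0.015978274642240733
```

Emit:
apply_moves:
  steps:
    - [[0,0,0.009],0,255]
    - [[-0.001,0,0.017],0,255]
    - [[-0.002,0,0.0255],0,255]
    - [[-0.002,0,0.0255],0,255]
    - [[-0.002,0,0.0255],0,255]
  newtons: 3

```text
t: 21.2
eef_pos: [0.6118, -0.3029, 0.0558]
orientation: [-2.475, -1.933, 0.001]
force: [0.1, 1.0, -0.3]
grip_width: 0.0159
grip_force: 3.0
```

Emit:
apply_moves:
  steps:
    - [[0,0,0],0,255]
    - [[0,0,0],0,255]
    - [[0,0,0],0,255]
    - [[0,0,-0.015],0,255]
    - [[0,0,-0.04],0,255]
    - [[0,0,-0.08],0,255]
    - [[0,0,-0.12],0,255]
    - [[0,0,-0.12],0,255]
    - [[0,0,-0.12],0,255]
  newtons: 40

```text
t: 22.32
eef_pos: [0.612, -0.3028, 0.1765]
orientation: [2.476, 1.934, 0.0]
force: [-0.2, -0.4, -1.3]
grip_width: 0.0158
grip_force: 40.0
```

Run:
```python
from h import *
from workcell import ctrl
np.set_printoptions(precision=4,suppress=True)
o,W,L,p,d=rodscan(ctrl,"w13");print(o["force"],o["grip_width"])
# tip over clipboard point (0.425,-0.215): tcp = point - .18*heading, z .15, several headings
for hd in(76,60,100):
    h=np.radians(hd);t=np.array([.425,-.215])-.175*np.array([np.cos(h),np.sin(h)]);print(hd,t,np.hypot(*t),rel(o,[*t,.17],hd))
```

```text
tilt -1.7256259761425765 axis z at 0 0.001157348376771004 yaw -0.22859302853368169 y0 0.0011679330804405912 tipmost x 0.15593250196760397 pos [ 0.612  -0.3028  0.1765] t 22.325 head 75.99
[-0.174  -0.3831 -1.3412] 0.015803094771088832
76 [ 0.3827 -0.3848] 0.542682109002884 (array([-0.1351, -0.2027,  0.0065]), np.float64(-0.01), np.float64(75.99))
60 [ 0.3375 -0.3666] 0.49826540280735826 (array([-0.1283, -0.2509,  0.0065]), np.float64(15.99), np.float64(75.99))
100 [ 0.4554 -0.3873] 0.5978394013797723 (array([-0.1199, -0.1315,  0.0065]), np.float64(-24.01), np.float64(75.99))
```

Emit:
apply_moves:
  steps:
    - [[-0.03,-0.03,0],0,255]
    - [[-0.06,-0.07,0],0,255]
    - [[-0.09,-0.11,0],0,255]
    - [[-0.115,-0.15,0.01],0,255]
    - [[-0.13,-0.185,0.025],0,255]
    - [[-0.14,-0.202,0.035],0,255]
    - [[-0.14,-0.202,0.035],0,255]
    - [[-0.14,-0.202,0.035],0,255]
    - [[-0.14,-0.202,0.035],0,255]
    - [[-0.14,-0.202,0.035],0,255]
    - [[-0.14,-0.202,0.035],0,255]
    - [[-0.14,-0.202,0.035],0,255]
  newtons: 40

```text
t: 23.88
eef_pos: [0.3825, -0.3899, 0.1413]
orientation: [2.476, 1.934, 0.0]
force: [0.7, 0.4, -0.6]
grip_width: 0.0157
grip_force: 40.0
```

Run:
```python
from h import *
from workcell import ctrl
np.set_printoptions(precision=4,suppress=True)
o,W,L,p,d=rodscan(ctrl,"w14");print(o["force"],o["grip_width"],abs(o["joint_velocities"]).max())
h=np.radians(76);print("tip est",o["eef_pos"][:2]+.18*np.array([np.cos(h),np.sin(h)]))
p,d=ctrl.snapshot("top");cv2.imwrite("pics/top2.png",cv2.resize(p[120:330,200:480,::-1],None,fx=2.8,fy=2.8,interpolation=2))
```

```text
tilt -1.4908478788004385 axis z at 0 0.0005805698177273246 yaw -0.3806292619660672 y0 0.001445370016991562 tipmost x 0.17499151442282668 pos [ 0.3825 -0.3899  0.1413] t 23.875 head 76.0
[ 0.6973  0.424  -0.6258] 0.01565160850088344 0.0017514593330514594
tip est [ 0.4261 -0.2152]
```

View pics/top2.png

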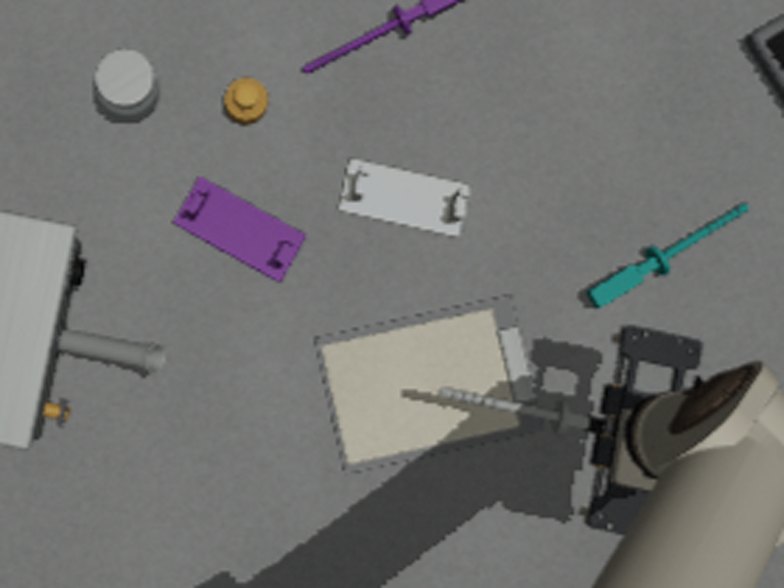

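The top crop shows the rod level and at rest, with its tip at crop (440,392) over the paper about 0.14 m up, and the bystanders unmoved. Handing in.

```bash
python3 -c "
from workcell import ctrl
print(ctrl.sign_off())"
```

```text
the job is handed in; nothing more can be done
None
```

The job is handed in at about 24 s: the rod went down the tube until its collar seated on the mouth (about 8 N), was drawn right out, and is now held still about 1.5° off level, its tip about 14 cm above the clipboard. I tilted and re-levelled it by letting it pivot in a light grip on its own rest; the jar and weight look unmoved, and the gel bottle was outside the final picture.

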